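# Load the spice mill, fit its bayonet lid and hold it at pulse

## Robot

A 6-joint arm with a two-finger parallel gripper is mounted at the origin on a cart in front of the work surface, level with it; the furniture and walls round the work are solid. World frame = base frame: x ahead of the robot, y to its left, z up, the work surface at z = 0. Lengths are in m, angles in rad, forces in N, time in s.
With the tool pointing down it reaches from about 0.375 to 0.9 m from the base axis. Payload 3.1 kg.
Tool frame: the origin (TCP) lies on the front face of the gripper's body, between the roots of the fingers; the fingertips stand 70 mm ahead of it and the grasp point (between the pads) lies 51 mm ahead of it; z points along the fingers, y is the line along which they close (so a half turn about z gives the same grasp; the last joint's range is limited). The gripper opens to 87 mm and grips with 3 to 60 N. Pads are 19 mm wide; open, the fingers measure 117 mm over their backs; the gripper's body (75 mm by 190 mm) begins 51 mm behind the grasp point.
Start: joints at [1.065, 0.527, 1.433, -0, 1.181, -0.178], TCP at [0.201, 0.592, 0.292] pointing down, gripper open.
Joint ranges: [-3.08, 3.08], [-0.75, 2.2], [0.22, 2.44], [-1.43, 4.57], [0, 2.65], [-2.85, 2.85]. Speed limits (rad/s): [2.79, 2.79, 3.14, 3.14, 3.14, 3.14].

## Interface

Orientations are given as a unit quaternion [x, y, z, w].
In Python, from rig import robot, cams, ticket gives the robot as it stands. The module is installed in compiled form; this text tells all that it offers.
- The arm moves only by the shell command python3 -m crank 'ROWS' [FORCE]. ROWS is JSON, a list of rows, each a list of 7 numbers: the shift along the tool's x, y, z in cm, then the turn, a rotation vector about the tool's x, y, z in rad, then the closure, from 0 (fully open) to 1 (shut). A call has 1 to 5 rows; each row shifts and turns the commanded pose from where the row before left it, along the tool's axes as they then stand; what a row does not reach is not made up. A row lasts 1/8 s, in which the tool goes at most 62.5 mm and 10.7 degrees, less where a joint would pass 70% of its speed; a pose out of reach is approached as far as the arm can. A call is refused whole if a number of a shift passes 6.25 or a number of a turn 0.188, either way. A call with a gripper value outside its range is refused whole. The fingers move at their own pace and stop on an object; FORCE is the grip in N (left out, the last holds). Time passes only in rows, so rows that do not move let the fingers close. It gives the time, the measured TCP pose, the force, the opening and the grip force at its end, in the units of the state.
- robot.get_obs(): the state, without advancing time (a new reading comes with each control period).
- cams.camera(name): name is "scene" or "top" or "wrist"; returns the picture (384x512x3 uint8, red, green, blue); there is no depth.
- cams.camera_info(name): a dict with "intrinsics" (3x3 intrinsics, pixels), "dist" ([k1, k2, p1, p2, k3] as OpenCV has them; the pictures are not rectified), "pose" (4x4, takes a point from camera to world coordinates). Camera axes: x right, y down, z forward; pixel columns grow to the right and rows downward; lengths in m; the calibration is good to about 2 mm. A picture is of the moment at which its call begins: read the wrist's pose just before it. camera_info takes no time and is no camera call; for the wrist camera it gives the pose at the moment of the call.
- ticket.hand_in(): hands the job in; it is judged then, once.
The state is a dict: "time": time; "q": joint angles; "joint_velocities": joint speeds; "joint_torque": joint torques, N m; "position": TCP position; "tool_rot": TCP orientation; "ft_force": force on the tool from outside, world axes, zero at the start; "moment": the same for the moment, N m; "grip_width": finger opening in m; "grip_force": force on a finger pad.
Only numpy, scipy, OpenCV 4.12 (cv2) and the standard library are available. Lean on these libraries where they do the work, as an engineer would, in place of code of your own. Each camera call takes 0.05 s, during which the arm holds its last target. There are 200 camera calls.

## Task

Sort the spices on the walnut board: both pieces of cinnamon stick go into the cup of the spice mill, the nutmeg, which is grated by hand, into the small white dish. Then drop the mill's lid into its bayonet slots and twist it clockwise against its spring half way to the lock, until its ticks point at the bar-shaped pulse marks, never on into the lock click. Finish while still gripping the lid and holding it at pulse; leave the bottle, jigger and jar behind the work alone.

Things in the scene. Friction and masses are not known exactly. Their poses are not given: they have to be found in the camera images.
- spice_mill: Electric spice mill, fixed on its suction feet: round steel body 107 mm across, black collar, rim 100 mm above the worktop. Origin: centre of its underside, z up. Open cup 75 mm across (also the bore for the lid's plug), floor 54 mm below the rim, on it a two-wing blade up to 14 mm high. The lip has two entry slots, at the mill's own +x and -x (alike: the lid fits either way round).
- mill_slot (a point): Middle of the entry slot at the mill's +x, at rim height, 40 mm from the axis; the other lies straight across. Each is 18 mm wide along the rim and reaches out to radius 43.5 mm. A white dot on the rim marks each. Under the 6 mm thick lip between the slots runs a 10 mm high channel for the lid's lugs. Axes as the mill's.
- mill_pulse_mark (a point): The white radial bar on the rim, 49 mm from the axis, 36 degrees clockwise (seen from above, turning about -z) from the +x slot: the pulse position for the lid's tick and lug. A second bar lies straight across. White squares 72 degrees clockwise from the slots mark the lock. Axes as the mill's.
- mill_lid: The mill's lid, loose, about 120 g, standing on its plug on the worktop: clear dome, black flange 90 mm across, 63 mm high in all. Origin: centre of the plug's underside, z up. Plug 72 mm across, 14 mm high below the flange. White ticks on the flange at its +x and -x, over the lugs. Dropped in with the lugs in the slots, flange on the rim, its origin is 86 mm above the mill's.
- lid_grip (a point): Middle of the lid's black wing grip, on the axis, 52 mm above the lid's origin. The grip runs along the lid's x: 50 mm long, 14 mm thick (y), from 38 to 63 mm above the origin, free on both sides: pinch it across its thickness from above. Axes as the lid's.
- lid_lug (a point): Middle of the lug at the lid's +x, 40 mm from the axis, 3 mm above its underside; the other lies straight across. Each is 11 mm wide, 6 mm high and reaches out to radius 42 mm; about 4 degrees of play either way in the slots. Once down, turned clockwise, the lugs run under the lip. Axes as the lid's.
- pulse_switch (a joint): Turn (rad) of the sprung switch ring in the channel, 0 at rest. The lugs meet it when the lid has turned about 0.13 clockwise from the slots, so it reads the lid's turn minus 0.13: 0.50 at the pulse bars. Spring: 0.03 Nm at first, 0.11 Nm at pulse; it turns the lid back if let go. From 0.75 the lock's sprung pins resist sharply; at about 1.1 the lid is locked.
- bar_board: Walnut board, 160 mm (its x) by 250 mm (its y), 18 mm thick, does not move. Origin: centre of its underside.
- cinnamon_1: Broken piece of cinnamon stick, two curls side by side, lying on the board: 34 mm long (its x), 21 mm wide (its y), 11 mm high; origin at the centre of its underside. 15 g.
- cinnamon_2: The other piece of cinnamon, just like cinnamon_1.
- nutmeg: Nutmeg, egg-shaped, 24 mm across and 28 mm high, standing on its flat end on the board; origin at the centre of that end, z along its length. 15 g.
- dish: Small white china bowl, loose, 250 g, 90 mm across the rim and 34 mm high, wall 4 mm. Origin: centre of its underside.
- bitters_bottle: Small amber-tan bottle with black cap, 47 mm across, 128 mm high, behind the work; origin at the centre of its underside. To be left alone.
- brass_jigger: Brass double-cone measure, 43 mm across, 95 mm high, behind the work; origin at the centre of its underside. To be left alone.
- olive_jar: Jar with red lid, 62 mm across, 86 mm high, behind the work; origin at the centre of its underside. To be left alone.
Mind the look-alikes: they are no part of the job. Leave any blue look-alike of the mill_lid alone. What is shaped like the dish but black is not meant.

How it is judged:
By the outcome, as a careful person would: the job done as asked, in the order asked, and still so for the second after the job is handed in, while the arm keeps its last pose, push and grip.
It also fails if it takes over 72 s, if anything falls off the work surface, if the arm or the gripper's body presses on something with over 40 N, if the wrist force passes 120 N, or if a joint passes its speed limit or range.

## Working session

There is one attempt and no reset: what is moved stays moved. The work goes in short steps, Python scripts to look and compute and a shell command to move; the robot and the scene stay as the last step left them, time stands still between calls to the robot, and variables do not carry over. Pictures are saved under pics/ and viewed, at most 10 in all, crops included, and the job is handed in when it is done.

```bash
mkdir -p pics
python3 - <<'E'
from rig import robot,cams,ticket
import cv2,numpy as np
o=robot.get_obs();print(o)
for n in("scene","top"):
    i=cams.camera_info(n);print(n,np.round(i["intrinsics"],1).tolist(),np.round(i["dist"],4),np.round(i["pose"],4).tolist())
    cv2.imwrite(f"pics/{n}0.png",cams.camera(n)[:,:,::-1])
E
```

```text
{'time': 0.0, 'q': array([ 1.06551454e+00,  5.28479306e-01,  1.43390573e+00, -2.89365491e-05,
        1.18139082e+00, -1.78489243e-01]), 'joint_velocities': array([-0.00124   ,  0.00056295,  0.00073686,  0.00024473, -0.0027884 ,
       -0.00027324]), 'joint_torque': array([-1.00529174e-03, -4.40037847e+01, -1.76592064e+01,  6.31769956e-02,
        5.82509895e-02, -1.90761830e-04]), 'position': array([0.20031287, 0.59141141, 0.29126231]), 'tool_rot': array([ 1.62664645e-01,  9.86680810e-01, -1.03290987e-03, -3.53370048e-04]), 'ft_force': array([ 0.28694805, -0.73359527, -0.45922429]), 'moment': array([ 0.02317175, -0.00715651, -0.03149847]), 'grip_force': 0.0, 'grip_width': 0.08697651325348012}
scene [[350.6, 0.0, 254.2], [0.0, 350.6, 193.5], [0.0, 0.0, 1.0]] [-0.0987  0.      0.      0.      0.    ] [[0.8029, -0.3935, 0.4478, 0.0744], [-0.596, -0.5177, 0.6138, -0.723], [-0.0097, -0.7597, -0.6502, 0.8101], [0.0, 0.0, 0.0, 1.0]]
top [[432.4, 0.0, 248.2], [0.0, 432.4, 194.8], [0.0, 0.0, 1.0]] [-0.1137  0.      0.      0.      0.    ] [[0.029, -0.9929, 0.1158, 0.371], [-0.9994, -0.031, -0.0161, -0.0242], [0.0195, -0.1152, -0.9931, 1.7301], [0.0, 0.0, 0.0, 1.0]]
```

View pics/top0.png

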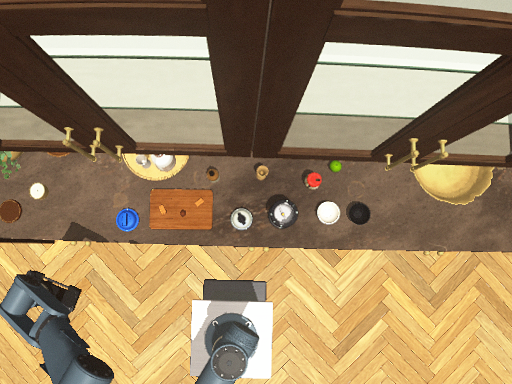

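View pics/scene0.png

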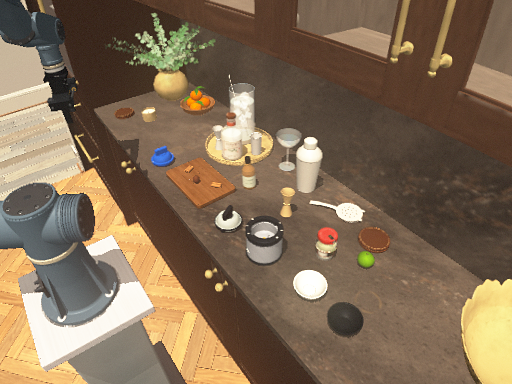

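Top view: blue lid (127,219) is a look-alike. The board (181,209) carries cinnamon (163,209) and (201,208) and the nutmeg (183,213). The clear lid with black grip is at (241,218), the mill at (282,211), the white dish at (328,212) and the black dish (358,213) is a look-alike. By the description I choose the clear/black lid, the white dish, the longer tan cinnamon pieces and the round dark nutmeg. Next is a close crop to check.

```bash
cat > h.py <<'E'
from rig import robot,cams
import cv2,numpy as np
from scipy.spatial.transform import Rotation as R
def ray(n,px,z,info=None):
    i=info or cams.camera_info(n);T=i["pose"]
    u=cv2.undistortPoints(np.array(px,float).reshape(-1,1,2),i["intrinsics"],np.array(i["dist"]))[:,0]
    d=np.c_[u,np.ones(len(u))]@T[:3,:3].T
    return T[:3,3]+d*((z-T[2,3])/d[:,2])[:,None]
def proj(n,P,info=None):
    i=info or cams.camera_info(n);W=np.linalg.inv(i["pose"])
    return cv2.projectPoints(np.array(P,float).reshape(-1,1,3),cv2.Rodrigues(W[:3,:3])[0],W[:3,3],i["intrinsics"],np.array(i["dist"]))[0][:,0]
E
python3 - <<'E'
from h import *
for nm,px,z in[("blue",(127,219),.05),("c1",(163,209),.029),("c2",(201,208),.029),("nut",(183,213),.04),("lid",(241,218),.06),("mill",(282,211),.1),("dish",(328,212),.03),("black",(358,213),.03)]:
    print(nm,ray("top",px,z).round(3))
print(ray("top",[(149,188),(212,188),(212,230),(149,230)],.018).round(3))
i=cams.camera_info("wrist");print(np.round(i["intrinsics"],1).tolist(),i["dist"]);
T=np.eye(4);o=robot.get_obs();T[:3,:3]=R.from_quat(o["tool_rot"]).as_matrix();T[:3,3]=o["position"]
print((np.linalg.inv(T)@i["pose"]).round(4))
t=cv2.imread("pics/top0.png")[180:240,110:375];s=cv2.imread("pics/scene0.png")[140:340,145:370]
a=cv2.resize(t,None,fx=3,fy=3,interpolation=2);b=cv2.resize(s,None,fx=1.95,fy=1.95,interpolation=2)
c=np.zeros((590,800,3),np.uint8);c[:180,:795]=a;c[190:190+b.shape[0],:b.shape[1]]=b
w=cams.camera("wrist")[:,:,::-1];c[190:190+258,455:799]=cv2.resize(w,(344,258))
cv2.imwrite("pics/crop1.png",c)
E
```

```text
blue [[0.457 0.419 0.05 ]]
c1 [[0.502 0.283 0.029]]
c2 [[0.511 0.133 0.029]]
nut [[0.488 0.202 0.04 ]]
lid [[ 0.475 -0.026  0.06 ]]
mill [[ 0.503 -0.18   0.1  ]]
dish [[ 0.51  -0.371  0.03 ]]
black [[ 0.51  -0.492  0.03 ]]
[[0.586 0.346 0.018]
 [0.594 0.093 0.018]
 [0.426 0.087 0.018]
 [0.418 0.337 0.018]]
[[284.2, 0.0, 259.3], [0.0, 284.2, 189.9], [0.0, 0.0, 1.0]] [-0.04842266  0.          0.          0.          0.        ]
[[ 2.000e-04 -9.565e-01 -2.917e-01  7.980e-02]
 [ 1.000e+00  2.000e-04  1.000e-04 -7.000e-04]
 [-0.000e+00 -2.917e-01  9.565e-01 -9.250e-02]
 [ 0.000e+00  0.000e+00  0.000e+00  1.000e+00]]
```

View pics/crop1.png

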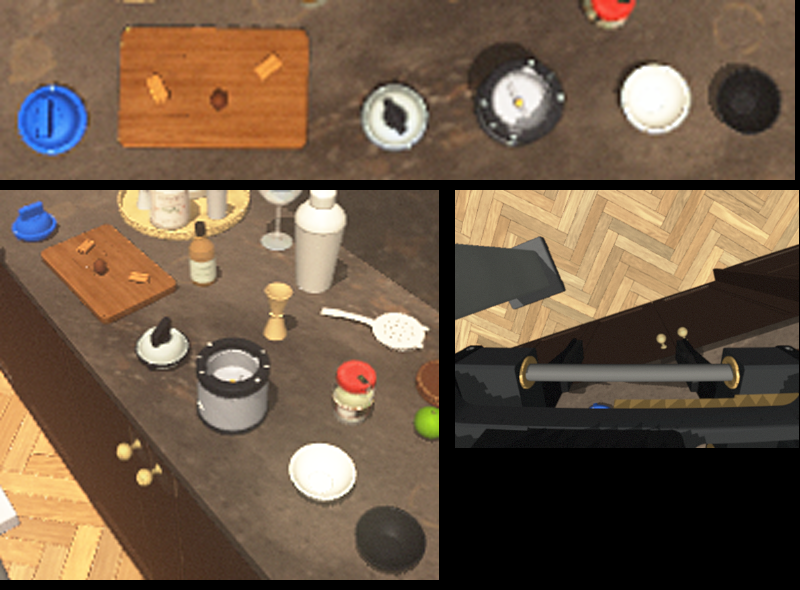

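The crop confirms the choice: clear lid with black grip at top (241,219), cinnamon at (163,209) and (199,202), nutmeg (183,213), mill with an open cup (282,213), white dish (328,213). Now over the board for a wrist view.

```bash
python3 -m crank '[[-3.25,-5.25,0,0,0,-0.163,0],[-3.25,-5.25,0,0,0,-0.163,0],[-3.25,-5.25,0,0,0,0,0],[-3.25,-5.25,0,0,0,0,0],[-3.25,-5.25,0,0,0,0,0]]' 20
python3 -m crank '[[-3.25,-5.25,0,0,0,0,0],[-3.25,-5.25,0,0,0,0,0],[0,-5.25,0,0,0,0,0],[0,0,0,0,0,0,0]]'
python3 - <<'E'
from h import *
i=cams.camera_info("wrist");np.save("pics/w1pose.npy",i["pose"]);w=cams.camera("wrist")[:,:,::-1]
print(robot.get_obs()["position"],R.from_quat(robot.get_obs()["tool_rot"]).as_matrix().round(4)[0])
cv2.imwrite("pics/w1raw.png",w);cv2.imwrite("pics/w1.png",cv2.resize(w,None,fx=1.5,fy=1.5))
E
```

```text
time: 0.78
position: [0.3361, 0.3155, 0.2923]
tool_rot: [0.0, 1.0, 0.0, 0.0]
ft_force: [2.1, 0.9, 0.2]
grip_width: 0.087
grip_force: 0.0
time: 1.27
position: [0.4004, 0.1567, 0.292]
tool_rot: [0.004, 1.0, -0.0, -0.001]
ft_force: [-0.3, 1.3, 0.1]
grip_width: 0.0872
grip_force: 0.0
[0.4003253  0.15824983 0.29211375] [-1.0e+00  5.1e-03 -8.0e-04]
```

View pics/w1.png

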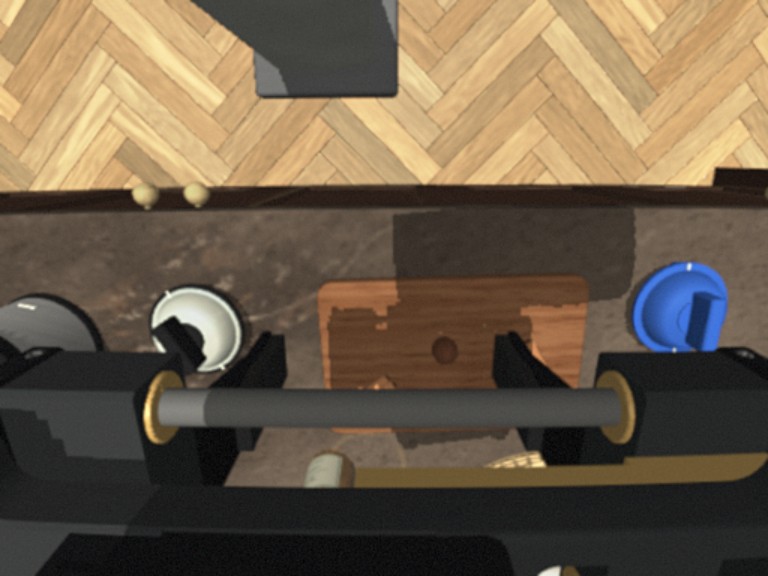

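Wrist view: the nutmeg is at (444,350), one cinnamon piece is half hidden by the rail at (380,385), the clear lid at (197,328), the blue one at (680,308). Moving forward so the rail clears the pieces.

```bash
python3 -m crank '[[-5,3,0,0,0,0,0],[-5,2,0,0,0,0,0],[0,0,0,0,0,0,0]]'
python3 - <<'E'
from h import *
i=cams.camera_info("wrist");np.save("pics/w2pose.npy",i["pose"]);w=np.ascontiguousarray(cams.camera("wrist")[:,:,::-1])
print(robot.get_obs()["position"],robot.get_obs()["tool_rot"].round(4))
cv2.imwrite("pics/w2raw.png",w)
t=cams.camera("top")[:,:,::-1]
c=np.zeros((576,768,3),np.uint8);c[:]=cv2.resize(w,None,fx=1.5,fy=1.5)
print(proj("wrist",[[.502,.283,.029],[.529,.145,.029],[.488,.202,.03],[.475,-.026,.06]]).round())
cv2.imwrite("pics/w2.png",c)
E
```

```text
time: 1.7
position: [0.5036, 0.2123, 0.2922]
tool_rot: [-0.001, 1.0, 0.001, 0.002]
ft_force: [-0.5, -1.4, -0.1]
grip_width: 0.0868
grip_force: 0.0
[0.50075225 0.21147693 0.29166342] [-1.e-03  1.e+00  1.e-04 -2.e-04]
[[316. 172.]
 [210. 191.]
 [253. 161.]
 [ 59. 155.]]
```

View pics/w2.png

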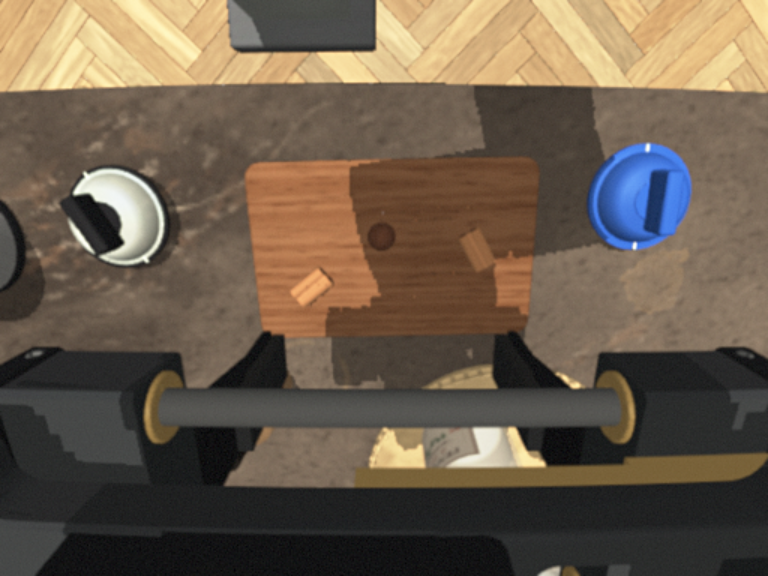

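Clear view: cinnamon at (312,287) and (478,250), nutmeg (381,236), clear lid (118,217) with ticks near (78,178) and (147,260). Measuring with masks.

Run:
```python
from h import *
info=dict(cams.camera_info("wrist"));info["pose"]=np.load("pics/w2pose.npy")
im=cv2.imread("pics/w2raw.png");
def blob(cx,cy,r,thr,dark=False):
    x0,y0=cx-r,cy-r;p=im[y0:cy+r,x0:cx+r].astype(float)
    # chroma (blue/red ratio) differs from board
    s=p[:,:,0]/(p[:,:,2]+1); g=p.mean(2)
    return x0,y0,s,g
for nm,cx,cy,r in[("c2",208,191,18),("c1",319,166,19),("nut",254,157,16)]:
    x0,y0,s,g=blob(cx,cy,r,0)
    f=g if nm!="c1" else g
    m8=cv2.normalize(f if nm!="nut" else -f,None,0,255,cv2.NORM_MINMAX).astype(np.uint8)
    t,m=cv2.threshold(m8,0,255,cv2.THRESH_OTSU)
    n,l,st,ce=cv2.connectedComponentsWithStats(m)
    k=l[r,r];mm=(l==k).astype(np.uint8);c=max(cv2.findContours(mm,0,2)[0],key=cv2.contourArea)
    rect=cv2.minAreaRect(c+np.array([x0,y0]));print(nm,k,st[k],rect)
    b=cv2.boxPoints(rect)
    for z in(.018,.029): 
        P=ray("wrist",b,z,info);print(z,P.mean(0).round(4),[np.linalg.norm(P[j]-P[(j+1)%4]).round(4) for j in(0,1)],[np.degrees(np.arctan2(*(P[j+1]-P[j])[1::-1])).round(1) for j in(0,1)])
for nm,b in[("c2",[(291,289),(320,267),(333,284),(305,306)]),("c1",[(460,237),(478,229),(495,264),(478,272)])]:
    P=ray("wrist",np.array(b)/1.5-.17,.029,info);print("hand",nm,P.mean(0).round(4),[np.linalg.norm(P[j]-P[(j+1)%4]).round(4) for j in(0,1)],[np.degrees(np.arctan2(*(P[j+1]-P[j])[1::-1])).round(1) for j in(0,1)])
print("nut",ray("wrist",(253.8,157.1),.032,info))
P=ray("wrist",np.array([(78,178),(147,260)])/1.5-.17,.018,info);print("lid ticks",P,P.mean(0))
```

```text
c2 1 [  4   6  26  25 328] ((206.20050048828125, 191.2450408935547), (13.57943058013916, 24.907350540161133), 50.71058654785156)
0.018 [0.5387 0.14   0.018 ] [np.float64(0.0352), np.float64(0.0183)] [np.float64(129.1), np.float64(36.8)]
0.029 [0.5352 0.1421 0.029 ] [np.float64(0.0341), np.float64(0.0177)] [np.float64(129.1), np.float64(36.8)]
c1 1 [  7   6  31  32 476] ((322.2762756347656, 171.2513885498047), (38.65129852294922, 19.548635482788086), 48.012786865234375)
0.018 [0.5108 0.2957 0.018 ] [np.float64(0.0251), np.float64(0.0535)] [np.float64(133.7), np.float64(44.0)]
0.029 [0.5082 0.2932 0.029 ] [np.float64(0.0243), np.float64(0.0519)] [np.float64(133.7), np.float64(44.0)]
nut 1 [  0   0  32  32 962] ((253.5, 156.5), (31.0, 31.0), 90.0)
0.018 [0.4913 0.2043 0.018 ] [np.float64(0.0398), np.float64(0.0409)] [np.float64(90.1), np.float64(0.7)]
0.029 [0.4892 0.2045 0.029 ] [np.float64(0.0386), np.float64(0.0396)] [np.float64(90.1), np.float64(0.7)]
hand c2 [0.5347 0.1445 0.029 ] [np.float64(0.0331), np.float64(0.0187)] [np.float64(127.1), np.float64(34.9)]
hand c1 [0.5022 0.2875 0.029 ] [np.float64(0.0164), np.float64(0.0346)] [np.float64(114.8), np.float64(28.7)]
nut [[0.48913932 0.20494001 0.032     ]]
lid ticks [[ 0.4407545  -0.0554949   0.018     ]
 [ 0.51334678 -0.00547574  0.018     ]] [ 0.47705064 -0.03048532  0.018     ]
```

```bash
cat > p.py <<'E'
# usage: p.py x y z a_deg : remaining move in tool axes (cm, rad), measured pose
from h import *;import sys
x,y,z,a=map(float,sys.argv[1:5]);o=robot.get_obs();M=R.from_quat(o["tool_rot"]).as_matrix()
d=M.T@(np.array([x,y,z])-o["position"])*100
t=np.radians(a);T=np.array([[np.cos(t),np.sin(t),0],[np.sin(t),-np.cos(t),0],[0,0,-1]])
print("t",round(o["time"],2),"shift cm",d.round(2),"turn",R.from_matrix(M.T@T).as_rotvec().round(3),"q",o["q"].round(2),"pos",o["position"].round(4))
E
python3 -m crank '[[0,6,3,0,0,0,0.3],[0,1.5,5,0,0,-0.163,0.3],[0,0,5,0,0,-0.163,0.3],[0,0,2,0,0,-0.163,0.3],[0,0,0,0,0,0,0.3]]'
python3 p.py 0.503 0.2865 0.090 208
```

```text
time: 2.42
position: [0.4975, 0.2801, 0.1428]
tool_rot: [-0.241, 0.97, -0.0, -0.003]
ft_force: [-0.7, 0.3, -0.1]
grip_width: 0.0611
grip_force: 0.0
t 2.42 shift cm [-0.81  0.3   5.27] turn [ 0.001 -0.006 -0.002] q [ 0.32  0.67  1.69  0.    0.79 -1.74] pos [0.4975 0.2801 0.1428]
```

```bash
python3 -m crank '[[-0.8,0.3,2.5,0,0,0,0.3],[0,0,2.7,0,0,0,0.3],[0,0,0,0,0,0,0.3],[0,0,0,0,0,0,1],[0,0,0,0,0,0,1]]' 20
python3 p.py 0.503 0.2865 0.090 208
python3 -m crank '[[0,0,0,0,0,0,1],[0,0,0,0,0,0,1],[0,0,-4,0,0,0,1],[0,0,-6,0,0,0,1]]'
```

```text
time: 3.05
position: [0.5067, 0.287, 0.094]
tool_rot: [-0.241, 0.97, 0.0, 0.001]
ft_force: [-0.1, 0.3, 0.6]
grip_width: 0.0482
grip_force: 0.0
t 3.05 shift cm [0.35 0.13 0.39] turn [-0.     0.003 -0.001] q [ 0.32  0.76  1.68  0.    0.7  -1.73] pos [0.5067 0.287  0.094 ]
time: 3.55
position: [0.5049, 0.2862, 0.1916]
tool_rot: [-0.242, 0.97, -0.0, -0.003]
ft_force: [1.3, -0.2, 0.5]
grip_width: 0.0088
grip_force: 0.0
```

Fingers had not closed before the lift. Opening again and checking the piece's position.

```bash
python3 -m crank '[[0,0,-3,0,0,0,0.4],[0,0,-3,0,0,0,0.4],[-3,0,0,0,0,0,0.4],[0,0,0,0,0,0,0.4]]'
python3 - <<'E'
from h import *
i=cams.camera_info("wrist");np.save("pics/w3pose.npy",i["pose"]);w=np.ascontiguousarray(cams.camera("wrist")[:,:,::-1])
cv2.imwrite("pics/w3raw.png",w);print(robot.get_obs()["position"],robot.get_obs()["grip_width"])
u,v=proj("wrist",[.503,.2865,.029])[0].astype(int);print(u,v)
y0=max(0,v-70);x0=max(0,u-90);print(x0,y0)
cv2.imwrite("pics/w3.png",cv2.resize(w[y0:y0+140,x0:x0+180],None,fx=4,fy=4,interpolation=2))
E
```

```text
time: 4.05
position: [0.5341, 0.3014, 0.2531]
tool_rot: [-0.242, 0.97, 0.0, 0.002]
ft_force: [-0.3, -0.9, 0.0]
grip_width: 0.041
grip_force: 0.0
[0.53246184 0.30079458 0.25217158] 0.04473204983118393
261 148
171 78
```

View pics/w3.png

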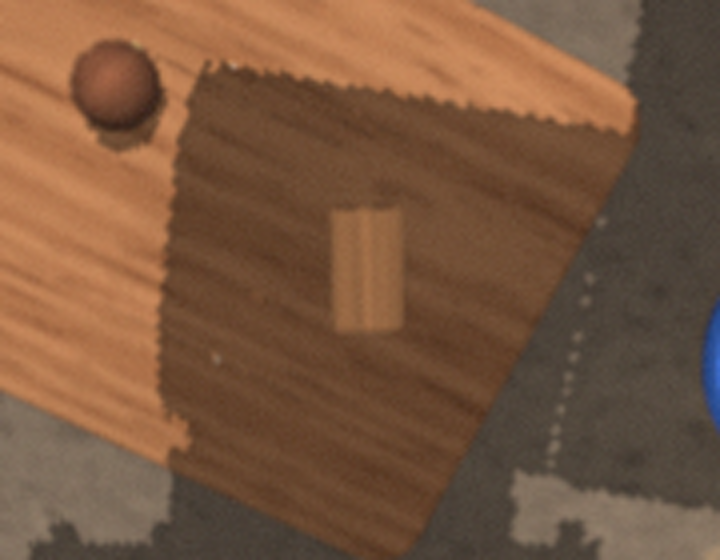

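The piece is still on the board, aligned with the tool, centred at crop (367,270), raw about (262.5,145.3). The nutmeg is at crop (117,85), raw (200,99).

```bash
python3 - <<'E'
from h import *
i=dict(cams.camera_info("wrist"));i["pose"]=np.load("pics/w3pose.npy")
print(ray("wrist",[(262.4,145.1)],.029,i),ray("wrist",[(199.7,98.8)],.032,i))
E
python3 p.py 0.503 0.2865 0.089 208
```

```text
[[0.50180936 0.2869878  0.029     ]] [[0.48922753 0.20503652 0.032     ]]
t 4.1 shift cm [ 3.26  0.12 16.32] turn [ 0.    -0.001 -0.   ] q [ 0.33  0.56  1.51 -0.    1.08 -1.73] pos [0.5325 0.3008 0.2522]
```

```bash
python3 -m crank '[[3.3,0.2,5,0,0,0,0.45],[0,0,5.8,0,0,0,0.45],[0,0,4.5,0,0,0,0.45],[0,0,1,0,0,0,0.45],[0,0,0,0,0,0,0.45]]' 20
python3 p.py 0.502 0.287 0.089 208
python3 -m crank '[[0,0,0,0,0,0,1],[0,0,0,0,0,0,1],[0,0,0,0,0,0,1],[0,0,0,0,0,0,1],[0,0,0,0,0,0,1]]'
```

```text
time: 4.72
position: [0.501, 0.2866, 0.0895]
tool_rot: [-0.242, 0.97, -0.0, -0.002]
ft_force: [-0.1, 0.3, -0.5]
grip_width: 0.0476
grip_force: 0.0
t 4.72 shift cm [-0.1  -0.01  0.05] turn [ 0.    -0.003 -0.   ] q [ 0.33  0.76  1.69 -0.    0.69 -1.73] pos [0.501  0.2866 0.0895]
time: 5.35
position: [0.5025, 0.2872, 0.0895]
tool_rot: [-0.242, 0.97, 0.0, 0.0]
ft_force: [-0.1, -0.2, 2.4]
grip_width: 0.0206
grip_force: 20.0
```

```bash
python3 -m crank '[[0,0,-5,0,0,0,1],[0,0,-6,0,0,0.163,1],[0,0,-6,0,0,0.163,1],[0,0,0,0,0,0.163,1],[0,-6,0,0,0,0,1]]'
python3 -m crank '[[0,-6,0,0,0,0,1],[0,-6,0,0,0,0,1],[0,-6,0,0,0,0,1],[0,-6,0,0,0,0,1],[0,-6,0,0,0,0,1]]'
python3 -m crank '[[0,-6,0,0,0,0,1],[0,-4,0,0,0,0,1],[0,0,0,0,0,0,1],[0,0,0,0,0,0,1]]'
python3 - <<'E'
from h import *
i=cams.camera_info("wrist");np.save("pics/w4pose.npy",i["pose"]);w=np.ascontiguousarray(cams.camera("wrist")[:,:,::-1])
print(robot.get_obs()["position"],robot.get_obs()["tool_rot"].round(4))
cv2.imwrite("pics/w4raw.png",w)
print(proj("wrist",[[.503,-.18,.1],[.475,-.028,.06],[.51,-.371,.03]]).round())
cv2.imwrite("pics/w4.png",cv2.resize(w[:260],None,fx=1.5625,fy=2.3,interpolation=2))
E
```

```text
time: 5.98
position: [0.5031, 0.2293, 0.2607]
tool_rot: [-0.002, 1.0, 0.001, 0.002]
ft_force: [0.5, -1.0, 0.2]
grip_width: 0.0205
grip_force: 20.0
time: 6.6
position: [0.5018, -0.0748, 0.2593]
tool_rot: [0.0, 1.0, 0.0, 0.0]
ft_force: [0.4, 0.4, -0.7]
grip_width: 0.0204
grip_force: 20.0
time: 7.1
position: [0.5015, -0.1722, 0.2589]
tool_rot: [0.001, 1.0, 0.001, -0.001]
ft_force: [0.0, 0.1, -0.6]
grip_width: 0.0198
grip_force: 20.0
[ 0.50157891 -0.17163117  0.25901184] [ 0.e+00  1.e+00  6.e-04 -6.e-04]
[[251. 195.]
 [397. 158.]
 [ 93. 182.]]
```

View pics/w4.png

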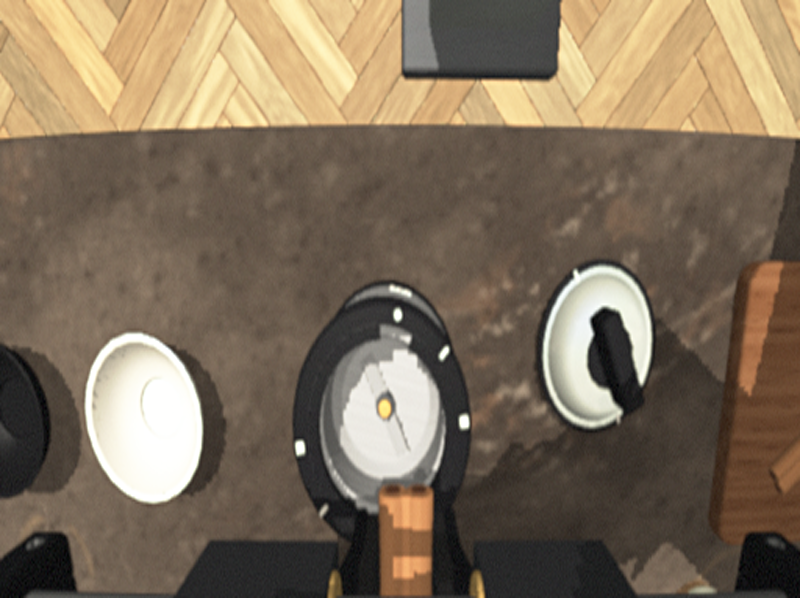

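Mill: dot (398,314), bars (445,353) and (323,509), squares (300,447) and (464,421), all in crop pixels. Lid ticks at (576,272) and (619,421); dish rim centred about (145,418). The cinnamon is held at the bottom.

Run:
```python
from h import *
i=dict(cams.camera_info("wrist"));i["pose"]=np.load("pics/w4pose.npy")
im=cv2.imread("pics/w4raw.png")
def ref(u,v,r=5,k=0):
    u/=1.5625;v/=2.3;x,y=int(round(u)),int(round(v));p=im[y-r:y+r+1,x-r:x+r+1].min(2).astype(float)
    p=np.clip(p-np.percentile(p,70)-20,0,None);Y,X=np.mgrid[y-r:y+r+1,x-r:x+r+1]
    return (p*X).sum()/p.sum(),(p*Y).sum()/p.sum()
px=[ref(*q,3) for q in[(398,314),(445,353),(323,509),(300,447),(464,421)]]
P=ray("wrist",px,.1,i);print(np.round(px,1),P.round(4));print("mid bars",(P[1]+P[2])/2,"mid sq",(P[3]+P[4])/2)
c=(P[1]+P[2]+P[3]+P[4])/4;d=P-c;print("ang",np.degrees(np.arctan2(d[:,1],d[:,0])).round(1),np.linalg.norm(d,axis=1).round(4))
px=[(576/1.5625,272/2.3),(619/1.5625,421/2.3)];P=ray("wrist",px,.018,i);d=P[1]-P[0];print("lid",P.round(4),P.mean(0).round(4),np.linalg.norm(d),np.degrees(np.arctan2(d[1],d[0])))
m=(im.min(2)>120).astype(np.uint8);m[:,:40]=0;m[:,140:]=0;m[:130]=0;m[230:]=0
ct=max(cv2.findContours(m,0,2)[0],key=cv2.contourArea);e=cv2.fitEllipse(ct);print(e);Q=ray("wrist",ct[:,0].astype(float),.034,i)
(cx,cy),r=cv2.minEnclosingCircle((Q[:,:2]*1000).astype(np.float32));print("dish",cx,cy,r)
```

```text
[[254.2 136.5]
 [283.8 153.1]
 [206.5 221.6]
 [  nan   nan]
 [  nan   nan]] [[ 0.449  -0.1772  0.1   ]
 [ 0.4637 -0.1509  0.1   ]
 [ 0.5297 -0.2235  0.1   ]
 [    nan     nan     nan]
 [    nan     nan     nan]]
mid bars [ 0.49667199 -0.18717523  0.1       ] mid sq [nan nan nan]
ang [nan nan nan nan nan] [nan nan nan nan nan]
lid [[ 0.4368 -0.0467  0.018 ]
 [ 0.5143 -0.004   0.018 ]] [ 0.4755 -0.0254  0.018 ] 0.08842519688854684 28.90032310012021
((91.53498077392578, 181.18499755859375), (67.99002075195312, 80.10089111328125), 131.81861877441406)
dish 508.8924560546875 -370.57965087890625 45.923179626464844<stdin>:7: RuntimeWarning: invalid value encountered in scalar divide
```

```bash
python3 p.py 0.497 -0.175 0.176 180; python3 -m crank '[[0.5,-0.3,5,0,0,0,1],[0,0,3.3,0,0,0,1],[0,0,0,0,0,0,1],[0,0,0,0,0,0,1],[0,0,0,0,0,0,0.6]]'
python3 -m crank '[[0,0,0,0,0,0,0.6],[0,0,0,0,0,0,0.6],[0,0,-5,0,0,0,0.6],[0,0,-5,0,0,0,0.4]]'
python3 - <<'E'
from h import *
i=cams.camera_info("wrist");w=cams.camera("wrist")[:,:,::-1];cv2.imwrite("pics/w5raw.png",w);np.save("pics/w5pose.npy",i["pose"])
px=np.array([(300,447),(464,421)])/[1.5625,2.3];i=dict(i);i["pose"]=np.load("pics/w4pose.npy");P=ray("wrist",px,.1,i);print(P,P.mean(0))
E
python3 p.py 0.535 0.1435 0.089 128
```

```text
t 7.15 shift cm [ 0.45 -0.35  8.3 ] turn [ 0.001 -0.001 -0.   ] q [-0.54  0.45  1.7   0.    0.99 -2.11] pos [ 0.5016 -0.1716  0.259 ]
time: 7.78
position: [0.4981, -0.1759, 0.1779]
tool_rot: [-0.0, 1.0, -0.001, 0.001]
ft_force: [-0.4, -0.5, 0.0]
grip_width: 0.0246
grip_force: 0.0
time: 8.28
position: [0.4967, -0.1758, 0.2771]
tool_rot: [0.001, 1.0, 0.0, -0.001]
ft_force: [-0.2, 0.2, 0.2]
grip_width: 0.039
grip_force: 0.0
[[ 0.50221069 -0.23548959  0.1       ]
 [ 0.49142163 -0.13812389  0.1       ]] [ 0.49681616 -0.18680674  0.1       ]
t 8.32 shift cm [-3.32 32.21 19.33] turn [-0.001  0.012  0.907] q [-0.55  0.41  1.69 -0.    1.04 -2.12] pos [ 0.4997 -0.1774  0.284 ]
```

```bash
python3 -m crank '[[-0.7,6.2,0,0,0,0,0.4],[-0.7,6.2,0,0,0,0,0.4],[-0.7,6.2,0,0,0,0,0.4],[-0.7,6.2,0,0,0,0,0.4],[-0.7,6.2,0,0,0,0,0.4]]'
python3 -m crank '[[0,0,0,0,0,0.181,0.4],[0,0,3,0,0,0.181,0.4],[0,0,3,0,0,0.181,0.4],[0,0,3,0,0,0.181,0.4],[0,0,3,0,0,0.181,0.4]]'
python3 -m crank '[[0,0,0,0,0,0,0.4]]'
python3 p.py 0.535 0.1435 0.089 128
python3 - <<'E'
from h import *
i=cams.camera_info("wrist");np.save("pics/w6pose.npy",i["pose"]);w=np.ascontiguousarray(cams.camera("wrist")[:,:,::-1]);cv2.imwrite("pics/w6raw.png",w)
print(proj("wrist",[.535,.1435,.029]))
for nm,z in(("c2",.029),):
    u,v=proj("wrist",[.535,.1435,.029])[0].astype(int);r=30
    p=w[v-r:v+r,u-r:u+r].mean(2);m=cv2.threshold(cv2.normalize(p,None,0,255,32).astype(np.uint8),0,255,8)[1]
    l=cv2.connectedComponents(m)[1];c=max(cv2.findContours((l==l[r,r]).astype(np.uint8),0,2)[0],key=cv2.contourArea)
    b=cv2.minAreaRect(c+np.array([u-r,v-r]));print(b,l[r,r]);print(ray("wrist",cv2.boxPoints(b),z).round(4),ray("wrist",[b[0]],z))
a=cv2.resize(w[60:260,160:360],None,fx=1.95,fy=2.9);b=cv2.imread("pics/w5raw.png")[60:260,160:360]
cv2.imwrite("pics/w6.png",np.hstack([a,cv2.resize(b,None,fx=1.95,fy=2.9)]))
E
```

```text
time: 8.95
position: [0.5324, 0.136, 0.2765]
tool_rot: [0.001, 1.0, -0.0, 0.0]
ft_force: [0.9, -0.2, -0.2]
grip_width: 0.052
grip_force: 0.0
time: 9.57
position: [0.5324, 0.1341, 0.1555]
tool_rot: [0.44, 0.898, 0.0, 0.0]
ft_force: [-0.2, -0.6, -0.3]
grip_width: 0.0523
grip_force: 0.0
time: 9.7
position: [0.5308, 0.1339, 0.1544]
tool_rot: [0.437, 0.9, -0.001, -0.002]
ft_force: [-0.5, 0.2, 0.7]
grip_width: 0.0522
grip_force: 0.0
t 9.7 shift cm [0.48 0.95 6.54] turn [-0.004 -0.003  0.004] q [ 0.04  0.63  1.74 -0.    0.78 -0.62] pos [0.5308 0.1339 0.1544]
[[270.15366455 198.35712716]]
((272.5, 200.0), (40.0, 23.0), 90.0) 2
[[0.5196 0.151  0.029 ]
 [0.534  0.1624 0.029 ]
 [0.556  0.1358 0.029 ]
 [0.541  0.124  0.029 ]] [[0.53739096 0.1435866  0.029     ]]
```

View pics/w6.png

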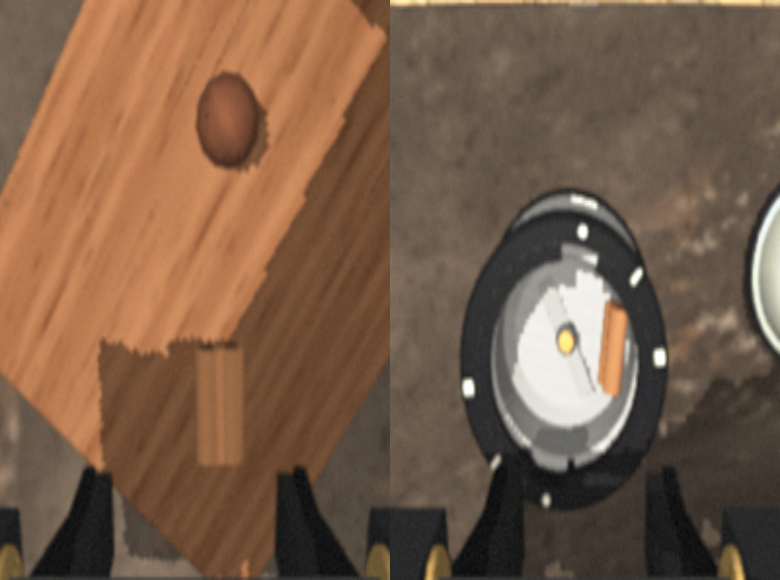

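Right half: the first piece lies in the cup at (613,345). Left half: the second piece is aligned with the tool, centred at (220,405).

```bash
python3 -m crank '[[0.4,1.1,3,0,0,0,0.4],[0,0,2.5,0,0,0,0.4],[0,0,1.1,0,0,0,0.4],[0,0,0,0,0,0,0.4]]' 20
python3 p.py 0.537 0.1437 0.089 128
python3 -m crank '[[0,0,0,0,0,0,1],[0,0,0,0,0,0,1],[0,0,0,0,0,0,1],[0,0,0,0,0,0,1],[0,0,0,0,0,0,1]]'
```

```text
time: 10.25
position: [0.5387, 0.144, 0.0907]
tool_rot: [0.437, 0.899, 0.0, 0.0]
ft_force: [-0.2, -0.3, 1.2]
grip_width: 0.0523
grip_force: 0.0
t 10.25 shift cm [ 0.09 -0.15  0.17] turn [0.    0.    0.003] q [ 0.06  0.74  1.74 -0.    0.65 -0.61] pos [0.5387 0.144  0.0907]
time: 10.88
position: [0.5386, 0.144, 0.0906]
tool_rot: [0.437, 0.899, 0.0, 0.0]
ft_force: [0.1, -0.9, 2.5]
grip_width: 0.02
grip_force: 20.0
```

```bash
python3 -m crank '[[0,0,-5,0,0,-0.181,1],[0,0,-6,0,0,-0.181,1],[0,0,-2,0,0,-0.181,1],[0,0,0,0,0,-0.181,1],[0,0,0,0,0,-0.181,1]]'
python3 -m crank '[[0.8,-6,0,0,0,0,1],[0.8,-6,0,0,0,0,1],[0.8,-6,0,0,0,0,1],[0.8,-6,0,0,0,0,1],[0.8,-6,0,0,0,0,1]]'
python3 -m crank '[[0.2,-4,0,0,0,0,1],[0,0,0,0,0,0,1],[0,0,0,0,0,0,1]]'
python3 p.py 0.497 -0.199 0.176 180
```

```text
time: 11.5
position: [0.5384, 0.1441, 0.2208]
tool_rot: [-0.003, 1.0, 0.0, 0.0]
ft_force: [0.1, -0.1, -0.5]
grip_width: 0.0202
grip_force: 20.0
time: 12.12
position: [0.4977, -0.1577, 0.2203]
tool_rot: [0.0, 1.0, 0.0, 0.0]
ft_force: [0.6, 0.1, -1.3]
grip_width: 0.0205
grip_force: 20.0
time: 12.5
position: [0.4957, -0.1952, 0.22]
tool_rot: [0.001, 1.0, 0.001, -0.001]
ft_force: [0.1, -0.1, 0.4]
grip_width: 0.0204
grip_force: 20.0
t 12.5 shift cm [-0.14 -0.38  4.4 ] turn [ 0.001 -0.001 -0.001] q [-0.59  0.51  1.73  0.    0.9  -2.16] pos [ 0.4957 -0.1952  0.22  ]
```

```bash
python3 -m crank '[[-0.1,-0.4,4.3,0,0,0,1],[0,0,0,0,0,0,1],[0,0,0,0,0,0,1],[0,0,0,0,0,0,0.6],[0,0,0,0,0,0,0.6]]'
python3 -m crank '[[0,0,0,0,0,0,0.6],[0,0,-5,0,0,0,0.6],[0,0,-5,0,0,0,0.4],[0,0,0,0,0,0,0.4]]'
python3 - <<'E'
from h import *
i=cams.camera_info("wrist");w=cams.camera("wrist")[:,:,::-1];cv2.imwrite("pics/w7raw.png",w);np.save("pics/w7pose.npy",i["pose"])
p=proj("wrist",[[.497,-.187,.05]])[0];print(p)
h=cv2.cvtColor(w[100:260,160:360],40);m=cv2.inRange(h,(5,110,60),(20,255,255));n,l,s,c=cv2.connectedComponentsWithStats(m)
for k in range(1,n):
    if s[k,4]>15:print(s[k],ray("wrist",[c[k]+[160,100]],.055))
j=dict(i);j["pose"]=np.load("pics/w6pose.npy");print(ray("wrist",[(277.2,101.2)],.034,j))
E
python3 p.py 0.489 0.205 0.091 180
```

```text
time: 13.12
position: [0.4977, -0.1999, 0.1784]
tool_rot: [0.0, 1.0, -0.001, 0.001]
ft_force: [0.1, -0.1, -0.1]
grip_width: 0.0311
grip_force: 0.0
time: 13.62
position: [0.4992, -0.2013, 0.2816]
tool_rot: [0.0, 1.0, -0.003, 0.004]
ft_force: [-0.1, -0.7, -0.5]
grip_width: 0.047
grip_force: 0.0
[272.08483109 173.46610913]
[ 84  56  13  32 352] [[ 0.4934069  -0.21236957  0.055     ]]
[130  59  16  33 354] [[ 0.4969284  -0.15837096  0.055     ]]
[  4 148  15  12 130] [[ 0.60025592 -0.31308725  0.055     ]]
[180 148  15  12 138] [[ 0.60017345 -0.09146224  0.055     ]]
[[0.48986305 0.20543166 0.034     ]]
t 13.68 shift cm [ 1.01 40.59 18.72] turn [-0.003  0.004 -0.001] q [-0.59  0.42  1.67  0.    1.04 -2.16] pos [ 0.498  -0.2004  0.2794]
```

Both pieces are in the cup, either side of the blade. On to the nutmeg.

```bash
python3 -m crank '[[0.2,5.8,0,0,0,0,0.4],[0.2,5.8,0,0,0,0,0.4],[0.2,5.8,0,0,0,0,0.4],[0.2,5.8,0,0,0,0,0.4],[0.2,5.8,0,0,0,0,0.4]]'
python3 -m crank '[[0,5.8,0,0,0,0,0.4],[0,5.8,3,0,0,0,0.4],[0,0,5,0,0,0,0.4],[0,0,3,0,0,0,0.4],[0,0,0,0,0,0,0.4]]'
python3 p.py 0.4895 0.205 0.090 180
```

```text
time: 14.3
position: [0.4863, 0.0918, 0.2759]
tool_rot: [0.001, 1.0, 0.0, -0.002]
ft_force: [0.4, -0.4, -0.0]
grip_width: 0.052
grip_force: 0.0
time: 14.92
position: [0.4849, 0.2033, 0.1653]
tool_rot: [0.0, 1.0, -0.001, -0.004]
ft_force: [-0.8, 0.7, -0.7]
grip_width: 0.0524
grip_force: 0.0
t 14.93 shift cm [-0.53  0.19  7.53] turn [-0.002 -0.009 -0.001] q [ 0.18  0.59  1.79  0.    0.77 -1.39] pos [0.4849 0.2033 0.1653]
```

```bash
python3 -m crank '[[-0.4,0.2,3,0,0,0,0.4],[0,0,3.2,0,0,0,0.4],[0,0,1.3,0,0,0,0.4],[0,0,0,0,0,0,0.4]]' 12
python3 p.py 0.4895 0.205 0.090 180
python3 -m crank '[[0,0,0,0,0,0,1],[0,0,0,0,0,0,1],[0,0,0,0,0,0,1],[0,0,0,0,0,0,1],[0,0,0,0,0,0,1]]'
```

```text
time: 15.42
position: [0.4915, 0.2053, 0.0935]
tool_rot: [0.001, 1.0, -0.0, -0.0]
ft_force: [-0.3, 0.7, 0.4]
grip_width: 0.0523
grip_force: 0.0
t 15.43 shift cm [ 0.2  -0.03  0.35] turn [-0.    -0.001 -0.001] q [ 0.19  0.72  1.81  0.    0.61 -1.38] pos [0.4915 0.2053 0.0935]
time: 16.05
position: [0.4918, 0.2057, 0.094]
tool_rot: [0.0, 1.0, 0.0, 0.0]
ft_force: [0.3, 0.1, 3.8]
grip_width: 0.0229
grip_force: 12.0
```

```bash
python3 -m crank '[[0,0,-4,0,0,0,1],[0,0,-5,0,0,0,1],[0,-2,-4,0,0,0,1],[-0.2,-5.8,0,0,0,0,1],[-0.2,-5.8,0,0,0,0,1]]'
python3 -m crank '[[-0.2,-5.8,0,0,0,0,1],[-0.2,-5.8,0,0,0,0,1],[-0.2,-5.8,0,0,0,0,1],[-0.2,-5.8,0,0,0,0,1],[-0.2,-5.8,0,0,0,0,1]]'
python3 -m crank '[[-0.2,-5.8,0,0,0,0,1],[-0.1,-5.5,0,0,0,0,1],[0,-3,0,0,0,0,1],[0,0,0,0,0,0,1],[0,0,0,0,0,0,1]]'
python3 p.py 0.509 -0.371 0.100 180
```

```text
time: 16.68
position: [0.4956, 0.0686, 0.2244]
tool_rot: [-0.001, 1.0, -0.0, 0.001]
ft_force: [1.0, -0.4, 0.2]
grip_width: 0.0233
grip_force: 12.0
time: 17.3
position: [0.5048, -0.2223, 0.2234]
tool_rot: [0.001, 1.0, 0.0, -0.0]
ft_force: [0.7, -0.6, 0.1]
grip_width: 0.0227
grip_force: 12.0
time: 17.92
position: [0.5075, -0.3621, 0.223]
tool_rot: [0.0, 1.0, 0.001, -0.001]
ft_force: [-0.4, 1.3, -1.3]
grip_width: 0.023
grip_force: 12.0
t 17.93 shift cm [-0.16 -0.91 12.3 ] turn [ 0.002 -0.001 -0.001] q [-0.8   0.61  1.5   0.    1.04 -2.37] pos [ 0.5075 -0.3621  0.223 ]
```

```bash
python3 -m crank '[[-0.2,-0.9,5,0,0,0,1],[0,0,5,0,0,0,1],[0,0,2.2,0,0,0,1],[0,0,0,0,0,0,1],[0,0,0,0,0,0,1]]'
python3 -m crank '[[0,0,0,0,0,0,0.55],[0,0,0,0,0,0,0.55],[0,0,0,0,0,0,0.55],[0,0,-3,0,0,0,0.55],[0,0,-6,0,0,0,0.5]]'
python3 -m crank '[[0,0,-6,0,0,0,0.4],[0,0,-3,0,0,0,0.4],[0,0,0,0,0,0,0.3]]'
python3 - <<'E'
from h import *
i=cams.camera_info("wrist");w=np.ascontiguousarray(cams.camera("wrist")[:,:,::-1]);cv2.imwrite("pics/w8raw.png",w);np.save("pics/w8pose.npy",i["pose"])
u,v=proj("wrist",[[.509,-.371,.02]])[0].astype(int)
h=cv2.cvtColor(w[v-50:v+50,u-50:u+50],40);m=cv2.inRange(h,(3,70,20),(20,255,190));n,l,s,c=cv2.connectedComponentsWithStats(m)
for k in range(1,n):
    if s[k,4]>20:print(s[k],ray("wrist",[c[k]+[u-50,v-50]],.02))
E
python3 p.py 0.475 -0.028 0.29 180
```

```text
time: 18.55
position: [0.5109, -0.3719, 0.1027]
tool_rot: [-0.0, 1.0, -0.001, 0.001]
ft_force: [0.6, 0.0, -0.5]
grip_width: 0.0226
grip_force: 12.0
time: 19.18
position: [0.5088, -0.3714, 0.19]
tool_rot: [0.001, 1.0, 0.002, -0.002]
ft_force: [0.4, -0.7, -0.1]
grip_width: 0.0416
grip_force: 0.0
time: 19.55
position: [0.5111, -0.3735, 0.2851]
tool_rot: [0.0, 1.0, -0.003, 0.003]
ft_force: [0.0, -1.1, -0.2]
grip_width: 0.0561
grip_force: 0.0
[   0    0  100  100 2058] [[ 0.49035528 -0.36194844  0.02      ]]
[ 42  41  16  17 211] [[ 0.50662245 -0.37206439  0.02      ]]
[ 0 44 10 15 76] [[ 0.50942616 -0.43049158  0.02      ]]
[ 6 59 16 19 82] [[ 0.53082042 -0.4195844   0.02      ]]
[ 14  74  33  16 102] [[ 0.55149317 -0.3988496   0.02      ]]
[22 85 10  8 23] [[ 0.56156028 -0.40175295  0.02      ]]
[59 93 12  7 44] [[ 0.57235669 -0.35094712  0.02      ]]
t 19.6 shift cm [ 3.54 34.45 -0.8 ] turn [-0.002  0.002 -0.001] q [-0.81  0.55  1.43 -0.    1.17 -2.38] pos [ 0.5101 -0.3726  0.2826]
```

```bash
python3 -m crank '[[0.2,5.8,0,0,0,0,0.2],[0.2,5.8,0,0,0,0,0.2],[0.2,5.8,0,0,0,0,0.2],[0.2,5.8,0,0,0,0,0.2],[0.2,5.8,0,0,0,0,0.2]]'
python3 -m crank '[[0,5.3,1,0,0,0,0.2],[0,0,0,0,0,0,0.2],[0,0,0,0,0,0,0.2]]'
python3 - <<'E'
from h import *
i=cams.camera_info("wrist");w=np.ascontiguousarray(cams.camera("wrist")[:,:,::-1]);cv2.imwrite("pics/w9raw.png",w);np.save("pics/w9pose.npy",i["pose"])
print(robot.get_obs()["position"]);u,v=proj("wrist",[[.476,-.027,.03]])[0].astype(int);print(u,v)
cv2.imwrite("pics/w9.png",cv2.resize(w[v-55:v+55,u-70:u+70],None,fx=5,fy=5,interpolation=2))
E
```

```text
time: 20.23
position: [0.4989, -0.0803, 0.2795]
tool_rot: [0.001, 1.0, 0.001, -0.002]
ft_force: [0.6, 0.3, 0.3]
grip_width: 0.0694
grip_force: 0.0
time: 20.6
position: [0.5, -0.0295, 0.2704]
tool_rot: [-0.0, 1.0, 0.0, -0.001]
ft_force: [0.5, -0.1, 0.3]
grip_width: 0.0696
grip_force: 0.0
[ 0.50034662 -0.03025442  0.27074131]
262 152
```

View pics/w9.png

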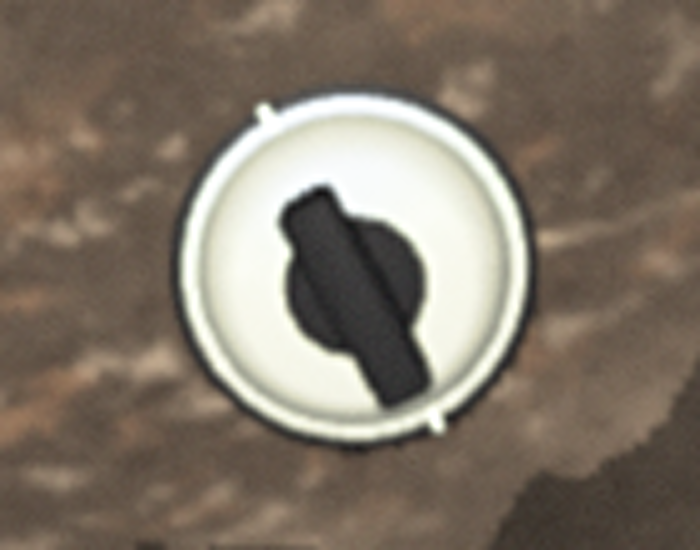

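Lid close-up: ticks at crop (265,113) and (437,425); the grip's top runs from about (308,200) to (407,395).

```bash
python3 - <<'E'
from h import *
i=dict(cams.camera_info("wrist"));i["pose"]=np.load("pics/w9pose.npy")
f=lambda L:np.array(L)/5+[191.6,96.6]
for L,z in(([(265,113),(437,425)],.017),([(308,200),(407,395)],.06)):
    P=ray("wrist",f(L),z,i);d=P[1]-P[0];print(P.mean(0).round(4),np.linalg.norm(d).round(4),np.degrees(np.arctan2(d[1],d[0])).round(1))
E
python3 p.py 0.476 -0.027 0.115 209
```

```text
[ 0.4755 -0.0267  0.017 ] 0.0876 28.9
[ 0.4742 -0.0261  0.06  ] 0.0475 26.9
t 20.65 shift cm [ 2.41  0.32 15.58] turn [ 0.    -0.001 -0.508] q [-0.28  0.39  1.76 -0.    0.99 -1.85] pos [ 0.5003 -0.0303  0.2707]
```

```bash
python3 -m crank '[[2.5,0.35,2,0,0,-0.167,0.3],[0,0,4,0,0,-0.167,0.4],[0,0,4,0,0,-0.167,0.5],[0,0,0,0,0,0,0.5],[0,0,0,0,0,0,0.5]]' 40
python3 p.py 0.4753 -0.0266 0.109 208.7
```

```text
time: 21.28
position: [0.4762, -0.0271, 0.1723]
tool_rot: [-0.246, 0.969, -0.0, 0.001]
ft_force: [0.9, 0.1, 0.2]
grip_width: 0.0439
grip_force: 0.0
t 21.27 shift cm [0.06 0.09 6.33] turn [-0.001  0.001 -0.005] q [-0.29  0.53  1.91 -0.    0.7  -2.36] pos [ 0.4762 -0.0271  0.1723]
```

```bash
python3 -m crank '[[0.1,0,4,0,0,0,0.5],[0,0,2.3,0,0,0,0.5],[0,0,0,0,0,0,0.5],[0,0,0,0,0,0,0.5]]'
python3 p.py 0.4753 -0.0266 0.109 208.7
python3 -m crank '[[0,0,0,0,0,0,1],[0,0,0,0,0,0,1],[0,0,0,0,0,0,1],[0,0,0,0,0,0,1],[0,0,0,0,0,0,1]]' 40
```

```text
time: 21.78
position: [0.4756, -0.0269, 0.1099]
tool_rot: [-0.247, 0.969, -0.001, 0.001]
ft_force: [0.4, 0.3, -0.4]
grip_width: 0.0437
grip_force: 0.0
t 21.77 shift cm [0.01 0.04 0.09] turn [-0.002  0.002 -0.002] q [-0.29  0.66  1.94 -0.    0.54 -2.36] pos [ 0.4756 -0.0269  0.1099]
time: 22.4
position: [0.4744, -0.0263, 0.1086]
tool_rot: [-0.247, 0.969, 0.0, -0.0]
ft_force: [0.7, 0.8, 1.1]
grip_width: 0.0137
grip_force: 40.0
```

```bash
python3 -m crank '[[0,0,-4,0,0,0,1],[0,0,-5,0,0,0,1],[0,0,-4.5,0,0,0.163,1],[0,0,0,0,0,0.163,1],[0,0,0,0,0,0.163,1]]'
python3 - <<'E'
from h import *
i=dict(cams.camera_info("wrist"))
i["pose"]=np.load("pics/w5pose.npy");im=cv2.imread("pics/w5raw.png").min(2).astype(float)
L=(np.array([(582,231),(546,500),(636,277),(496,462),(659,357),(468,388)])-[390,0])/[1.95,2.9]+[160-.25,60-.33]
px=[]
for u,v in L:
    x,y=int(round(u)),int(round(v));r=4;p=im[y-r:y+r+1,x-r:x+r+1];p=np.clip(p-np.median(p)-40,0,None);Y,X=np.mgrid[y-r:y+r+1,x-r:x+r+1];px.append(((p*X).sum()/p.sum(),(p*Y).sum()/p.sum()))
for q in(L,px):
    P=ray("wrist",q,.1,i);print(np.round(q,1).tolist());print([((P[k]+P[k+1])/2).round(4).tolist() for k in(0,2,4)]);d=P[::2]-P[1::2];print(np.degrees(np.arctan2(d[:,1],d[:,0])).round(1),np.linalg.norm(d,axis=1).round(4))
E
python3 p.py 0.4967 -0.187 0.225 168.2
```

```text
time: 23.02
position: [0.4744, -0.0263, 0.2442]
tool_rot: [-0.003, 1.0, -0.0, 0.001]
ft_force: [0.9, 0.6, -1.5]
grip_width: 0.0138
grip_force: 40.0
[[258.2, 139.3], [239.8, 232.1], [285.9, 155.2], [214.1, 219.0], [297.7, 182.8], [199.8, 193.5]]
[[0.4966, -0.1871, 0.1], [0.4968, -0.1869, 0.1], [0.4968, -0.1872, 0.1]]
[168.5 132.5  96.4] [0.0976 0.0975 0.0979]
[[258.4, 139.4], [239.6, 232.1], [285.8, 155.0], [213.6, 218.9], [297.9, 182.8], [199.8, 193.2]]
[[0.4967, -0.1871, 0.1], [0.4967, -0.1872, 0.1], [0.4967, -0.1871, 0.1]]
[168.4 132.4  96.2] [0.0976 0.0978 0.098 ]
t 23.02 shift cm [ -2.14 -16.08   1.93] turn [-0.     0.001  0.212] q [-0.29  0.4   1.85 -0.    0.89 -1.87] pos [ 0.4744 -0.0263  0.2442]
```

```bash
python3 -m crank '[[-0.7,-5.4,0,0,0,0,1],[-0.7,-5.4,0,0,0,0,1],[-0.7,-5.3,0,0,0,0.104,1],[0,0,1,0,0,0.104,1],[0,0,0,0,0,0,1]]'
python3 -m crank '[[0,0,0,0,0,0,1]]'; python3 p.py 0.4960 -0.1871 0.225 168.4
```

```text
time: 23.65
position: [0.4962, -0.1872, 0.2324]
tool_rot: [0.098, 0.995, 0.001, -0.002]
ft_force: [0.4, 0.7, -1.2]
grip_width: 0.0138
grip_force: 40.0
time: 23.78
position: [0.4969, -0.1864, 0.2334]
tool_rot: [0.097, 0.995, 0.0, -0.001]
ft_force: [0.8, 0.4, -1.1]
grip_width: 0.0137
grip_force: 40.0
t 23.77 shift cm [ 0.07 -0.09  0.84] turn [ 0.    -0.001  0.008] q [-0.57  0.48  1.73 -0.    0.93 -1.95] pos [ 0.4969 -0.1864  0.2334]
```

```bash
python3 -m crank '[[0,-0.05,2,0,0,0.008,1],[0,0,0,0,0,0,1],[0,0,0,0,0,0,1]]'; python3 p.py 0.4960 -0.1871 0.1946 168.4
python3 -m crank '[[0,0,0.4,0,0,0,1],[0,0,0.2,0,0,0,1],[0,0,0.2,0,0,0,1],[0,0,0,0,0,0,1]]'; python3 p.py 0.4960 -0.1871 0.1946 168.4
```

```text
time: 24.15
position: [0.4975, -0.1872, 0.2142]
tool_rot: [0.101, 0.995, -0.0, 0.0]
ft_force: [-0.8, 0.5, -0.5]
grip_width: 0.014
grip_force: 40.0
t 24.15 shift cm [ 0.15 -0.02  1.96] turn [-0.     0.001 -0.001] q [-0.57  0.51  1.74 -0.    0.88 -1.94] pos [ 0.4975 -0.1872  0.2142]
time: 24.65
position: [0.497, -0.1876, 0.2055]
tool_rot: [0.102, 0.995, 0.0, -0.0]
ft_force: [-1.3, 0.1, 0.4]
grip_width: 0.0138
grip_force: 40.0
t 24.65 shift cm [0.11 0.03 1.09] turn [ 0.    -0.    -0.002] q [-0.57  0.53  1.75 -0.    0.86 -1.94] pos [ 0.497  -0.1876  0.2055]
```

The plug is already 3 mm in without contact force. Continuing down.

```bash
python3 -m crank '[[0.05,0,0.3,0,0,0,1],[0,0,0.3,0,0,0,1],[0,0,0.2,0,0,0,1],[0,0,0.1,0,0,0,1],[0,0,0,0,0,0,1]]'; python3 -m crank '[[0,0,0.1,0,0,0,1],[0,0,0,0,0,0,1]]'; python3 p.py 0.4960 -0.1871 0.1946 168.4
```

```text
time: 25.28
position: [0.4966, -0.1875, 0.1963]
tool_rot: [0.102, 0.995, 0.0, -0.0]
ft_force: [-0.7, 0.4, -1.7]
grip_width: 0.0136
grip_force: 40.0
time: 25.52
position: [0.4966, -0.1875, 0.1955]
tool_rot: [0.102, 0.995, 0.0, -0.0]
ft_force: [-1.3, -0.1, -1.2]
grip_width: 0.014
grip_force: 40.0
t 25.52 shift cm [0.07 0.02 0.09] turn [ 0.    -0.    -0.002] q [-0.57  0.54  1.76  0.    0.84 -1.94] pos [ 0.4966 -0.1875  0.1955]
```

```bash
for_none=1; python3 -m crank '[[0,0,0.1,0,0,0,1],[0,0,0,0,0,0,1]]'; python3 -m crank '[[0,0,0.1,0,0,0,1],[0,0,0,0,0,0,1]]'; python3 p.py 0.4960 -0.1871 0.1946 168.4; python3 -c "
from h import *;print(robot.get_obs()['moment'])"
```

```text
time: 25.78
position: [0.4966, -0.1874, 0.1946]
tool_rot: [0.102, 0.995, 0.0, -0.0]
ft_force: [-1.6, 0.6, 0.0]
grip_width: 0.014
grip_force: 40.0
time: 26.02
position: [0.4966, -0.1874, 0.1946]
tool_rot: [0.102, 0.995, -0.0, 0.0]
ft_force: [-2.6, 1.1, 7.2]
grip_width: 0.0139
grip_force: 40.0
t 26.02 shift cm [ 0.07  0.01 -0.  ] turn [-0.     0.    -0.002] q [-0.57  0.54  1.76 -0.    0.84 -1.94] pos [ 0.4966 -0.1874  0.1946]
[ 0.34929435  0.47960488 -0.00740351]
```

Seated (z 0.1946, 7 N contact). Twisting clockwise.

```bash
python3 -m crank '[[0,0,-0.05,0,0,0.06,1],[0,0,0,0,0,0.08,1],[0,0,0,0,0,0.08,1],[0,0,0,0,0,0.08,1],[0,0,0,0,0,0,1]]' 50; python3 p.py 0.4967 -0.1872 0.1946 132.4;  python3 -c "
from h import *;print(robot.get_obs()['moment'])"
```

```text
time: 26.65
position: [0.497, -0.1868, 0.1946]
tool_rot: [0.249, 0.968, 0.001, 0.0]
ft_force: [-0.1, 5.5, 6.1]
grip_width: 0.0141
grip_force: 50.0
t 26.65 shift cm [ 0.01 -0.05  0.  ] turn [0.001 0.    0.327] q [-0.57  0.54  1.76  0.    0.84 -1.64] pos [ 0.497  -0.1868  0.1946]
[0.86289827 0.00856945 0.09177095]
```

```bash
python3 -m crank '[[0,-0.03,0,0,0,0.08,1],[0,0,0,0,0,0.08,1],[0,0,0,0,0,0.08,1],[0,0,0,0,0,0.05,1],[0,0,0,0,0,0,1]]'; python3 p.py 0.4967 -0.1872 0.1946 132.4
python3 - <<'E'
from h import *
print(robot.get_obs()['moment'],robot.get_obs()['ft_force'])
i=cams.camera_info("wrist");w=np.ascontiguousarray(cams.camera("wrist")[:,:,::-1]);cv2.imwrite("pics/w10raw.png",w);np.save("pics/w10pose.npy",i["pose"])
t=np.radians([132.4,-47.6,168.4,-11.6,96.4,-83.6]);P=np.c_[.4967+.049*np.cos(t),-.1871+.049*np.sin(t),.1+0*t];print(proj("wrist",P).round(1).tolist())
s=cams.camera("scene")[:,:,::-1];cv2.imwrite("pics/s10raw.png",s);print(proj("scene",P).round(1).tolist())
a=cv2.resize(w[:300],(780,300));a=cv2.resize(w[100:300,130:390],None,fx=3,fy=2.95,interpolation=2);cv2.imwrite("pics/w10.png",a)
E
```

```text
time: 27.28
position: [0.497, -0.187, 0.1946]
tool_rot: [0.386, 0.922, 0.001, 0.0]
ft_force: [1.0, 5.5, 5.9]
grip_width: 0.0137
grip_force: 50.0
t 27.27 shift cm [ 0.01 -0.03  0.  ] turn [0.001 0.    0.038] q [-0.57  0.54  1.76  0.    0.84 -1.35] pos [ 0.497  -0.187   0.1946]
[ 0.87185185 -0.03431614  0.32052133] [1.01724318 5.49623077 5.86686142]
[[262.2, 151.3], [256.9, 279.0], [218.7, 163.6], [295.4, 269.5], [304.3, 166.8], [219.2, 267.0]]
[[246.5, 225.5], [281.0, 230.0], [247.7, 233.3], [279.1, 222.4], [251.8, 218.8], [276.2, 237.2]]
```

View pics/w10.png

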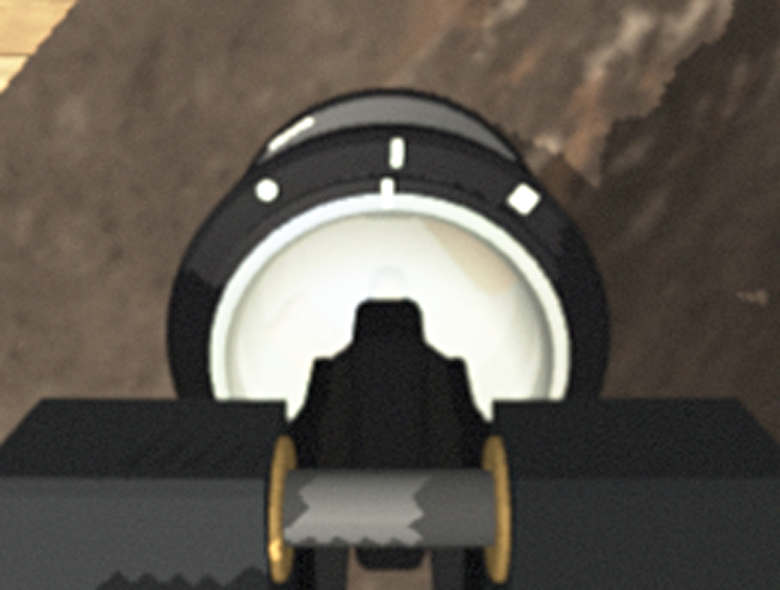

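The lid tick (387,193) is just short of the bar (397,153), about 0.04 rad to go. Final nudge and numeric check.

```bash
python3 -m crank '[[0,-0.02,0,0,0,0.04,1],[0,0,0,0,0,0,1],[0,0,0,0,0,0,1]]'; python3 p.py 0.4967 -0.1871 0.1946 132.4
python3 - <<'E'
from h import *
i=cams.camera_info("wrist");w=cams.camera("wrist").min(2).astype(np.uint8);sub=w[140:172,245:280]
n,l,s,c=cv2.connectedComponentsWithStats((sub>150).astype(np.uint8))
for k in range(1,n):
    if s[k,4]>4:
        for z in(.1,.104):
            p=ray("wrist",[c[k]+[245,140]],z)[0];d=p-[.4967,-.1871,z];print(s[k],(c[k]+[245,140]).round(1),z,np.hypot(*d[:2]).round(4),np.degrees(np.arctan2(d[1],d[0])).round(1))
# top rows of white
for r in range(150,172):
    x=np.where(w[r,240:285]>150)[0]
    if len(x):print(r,x.min()+240,x.max()+240,end="; ")
print(robot.get_obs()["ft_force"])
E
```

```text
time: 27.75
position: [0.4969, -0.1871, 0.1946]
tool_rot: [0.404, 0.915, 0.001, 0.0]
ft_force: [0.4, 6.3, 5.3]
grip_width: 0.0135
grip_force: 50.0
t 27.75 shift cm [ 0.02 -0.01  0.  ] turn [ 0.002  0.    -0.002] q [-0.57  0.54  1.76  0.    0.84 -1.31] pos [ 0.4969 -0.1871  0.1946]
[12  7  5 10 44] [258.9 151.5] 0.1 0.0488 132.7
[12  7  5 10 44] [258.9 151.5] 0.104 0.0495 132.7
[  0  21  35  11 214] [261.  168.1] 0.1 0.0376 130.7
[  0  21  35  11 214] [261.  168.1] 0.104 0.0385 130.8
150 257 261; 151 257 261; 152 257 261; 153 257 261; 154 257 261; 155 257 260; 156 258 260; 161 257 260; 162 257 260; 163 257 260; 164 257 260; 165 257 261; 166 248 270; 167 244 275; 168 240 278; 169 240 281; 170 240 284; 171 240 284; [0.57088329 5.98194491 5.99179493]
```

```bash
python3 -c "
from h import *
for z in (.1,.104):
    d=ray('wrist',[(258.5,163)],z)[0]-[.4967,-.1871,z];print(np.degrees(np.arctan2(d[1],d[0])),np.hypot(*d[:2]))
from rig import ticket;print(ticket.hand_in())"
```

```text
133.14319945692168 0.041098702213391625
133.12368590375834 0.0419158530859868
the job is handed in; nothing more can be done
None
```

Handed in at about 28 s: both cinnamon pieces are in the mill cup, the nutmeg is in the white dish, and the gripper is still holding the lid at the pulse marks, about half a degree off the bar by camera measurement and well short of the lock.

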